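# Sweep the turn clips off the back of a print frame

### The arm

A 6-joint arm with a two-finger parallel gripper is mounted at the origin on a cart in front of the work surface, level with it; the furniture and walls round the work are solid. World frame = base frame: x ahead of the robot, y to its left, z up, the work surface at z = 0. Lengths are in mm, angles in rad, forces in N, time in s.
With the tool pointing down it reaches from about 275 to 1000 mm from the base axis. Payload 8.4 kg.
Tool frame: the origin (TCP) lies at the very end of the fingers, on their centre line; the grasp point (between the pads) lies 19 mm behind it (r.tcp_to_grasp is the distance from the TCP to the grasp point, in mm); z points along the fingers, y is the line along which they close (so a half turn about z gives the same grasp; the last joint's range is limited). The gripper opens to 85 mm and grips with 20 to 120 N. Pads are 22 mm wide; open, the fingers measure 114 mm over their backs; the gripper's body (76 mm by 85 mm) begins 54 mm behind the grasp point. The pads swing forward as they close: fully open they stand 13 mm farther back than shut.
Start: joints at [1.213, 0.353, 1.633, -0, 1.155, -0.002], TCP at [217.711, 585.858, 231.281] pointing down, gripper open.
Joint ranges: [-2.63, 2.63], [-0.92, 2.1], [0.06, 2.66], [-1.3, 4.44], [0, 2.69], [-3.02, 3.02]. Speed limits (rad/s): [2.22, 2.22, 2.79, 3.14, 3.14, 3.14].

### API

Orientations are given as [roll, pitch, yaw] about the fixed x, y, z axes, in that order (R = Rz(yaw) Ry(pitch) Rx(roll)).
In Python, from rig import r gives the robot as it stands. The module is installed in compiled form; this text tells all that it offers.
- The arm moves only by the tool play_rows, never from a script. Its argument "rows" is a list of rows, each an object with "dp": the shift along the tool's x, y, z in units of 40 mm (1.0 is 40 mm), a list of three; "turn": the turn, a rotation vector about the tool's x, y, z in units of 6 degrees (1.0 is 6 degrees), a list of three; "fingers": the closure, from 0 (fully open) to 1 (shut). In form: [{"dp": [tx, ty, tz], "turn": [wx, wy, wz], "fingers": fingers}, ...]. A call has 1 to 5 rows; each row shifts and turns the commanded pose from where the row before left it, along the tool's axes as they then stand; what a row does not reach is not made up. A row lasts 1/12 s, in which the tool goes at most 41.7 mm and 7.16 degrees, less where a joint would pass 70% of its speed; a pose out of reach is approached as far as the arm can. A call is refused whole if a number of a shift passes 1 or a number of a turn 1, either way. A call with a gripper value outside its range is refused whole. The fingers move at their own pace and stop on an object; "force" is the grip in N (left out, the last holds). Time passes only in rows, so rows that do not move let the fingers close. It gives the time, the measured TCP pose, the force, the opening and the grip force at its end, in the units of the state.
- r.sense(): the state, without advancing time (a new reading comes with each control period).
- r.grab_frame(name): name is "scene" or "top" or "wrist"; returns a dict with "pixels" (400x640x3 uint8, red, green, blue), "fx", "fy", "cx", "cy" (pixels), "pose" (4x4, takes a point from camera to world coordinates). Camera axes: x right, y down, z forward; pixel columns grow to the right and rows downward; lengths in mm; the calibration is good to about 2 mm. A picture is of the moment at which its call begins. There is no depth.
- r.sign_off(): hands the job in; it is judged then, once.
The state is a dict: "clock": time; "qpos": joint angles; "qvel": joint speeds; "joint_efforts": joint torques, N m; "eef_pos": TCP position; "tcp_rot": TCP orientation; "contact_force": force on the tool from outside, world axes, zero at the start; "wrist_torque": the same for the moment, N m; "opening": opening from 0.0 (shut) to 1.0 (fully open); "grasp_force": force on a finger pad.
Only numpy, scipy, OpenCV 4.12 (cv2) and the standard library are available. Lean on these libraries where they do the work, as an engineer would, in place of code of your own. Each camera call takes 0.05 s, during which the arm holds its last target. There are 200 camera calls.

### The job

Open up the back of the print frame that lies face down on the grey felt: run your fingertips round just inside the wooden rails, so that in passing they sweep each of the six brass turn clips round until it lies along its rail, clear of the backing board. Touch lightly, as there is glass under the board: do not press down on it, shove the frame about or lift anything, and leave the things lying round the frame where they are.

Things in the scene. Friction and masses are not known exactly. Their poses are not given: they have to be found in the camera images.
- frame: Dark wooden print frame lying face down on a felt-covered board, loose, about 1.1 kg, 200 (x) x 250 (y) mm, 22 mm high. Origin: middle of its underside, 12 mm above the bench; z up, x roughly away from the robot. Four rails 34 mm wide round an opening of 132 (x) x 182 (y) mm, filled by the backing board. Six brass turn clips are screwed on the rails.
- backing_board: Brown backing board, 129 x 179 x 4 mm, loose in the frame's opening with 1.5 mm play all round; glass and the print lie under it. Origin: middle of its underside, 17 mm above the frame's underside; its top is 21 mm above the frame's underside, 1 mm lower than the top of the wood.
- clip_far_left (a joint): Turn clip, far (+x) rail, left; pivot at (+0.084, +0.048) m in the frame's x, y, 18 mm outside the opening's edge. 0 = tongue square across the edge, over the board, along the frame's -x. Value: angle in rad about the upright, positive anticlockwise from above; turns from -1.8 to 1.8; along the rail at +1.57 or -1.57. All six clips are alike.
- clip_far_right (a joint): Turn clip, far (+x) rail, right; pivot at (+0.084, -0.048) m in the frame's x, y, 18 mm outside the opening's edge. 0 = tongue square across the edge, over the board, along the frame's -x. All six: brass thumb-turn bar 12 mm wide, round end, 36 mm from pivot to tip, from 22.5 to 33 mm above the frame's underside; over the pivot a round boss of 6.5 mm radius with a screw, 34 mm up.
- clip_near_left (a joint): Turn clip, near (-x) rail, left; pivot at (-0.084, +0.048) m in the frame's x, y, 18 mm outside the opening's edge. 0 = tongue square across the edge, over the board, along the frame's +x. All six: a light stiffness (0.02 N m) holds the clip where it is left; the tongue is off the board from about 1.16 rad either way.
- clip_near_right (a joint): Turn clip, near (-x) rail, right; pivot at (-0.084, -0.048) m in the frame's x, y, 18 mm outside the opening's edge. 0 = tongue square across the edge, over the board, along the frame's +x. Otherwise like clip_far_left.
- clip_left (a joint): Turn clip, left (+y) rail, middle; pivot at (0, +0.109) m in the frame's x, y, 18 mm outside the opening's edge. 0 = tongue square across the edge, over the board, along the frame's -y. Otherwise like clip_far_left.
- clip_right (a joint): Turn clip, right (-y) rail, middle; pivot at (0, -0.109) m in the frame's x, y, 18 mm outside the opening's edge. 0 = tongue square across the edge, over the board, along the frame's +y. Otherwise like clip_far_left.
- tape: Bystander: roll of masking tape lying flat, 104 mm across, 25 mm high, at one side of the frame. Origin: middle of its underside.
- ink_tin: Bystander: closed ink tin with a yellow lid, 70 mm across, 63 mm high, at the other side of the frame. Origin: middle of its underside.
- bulldog_clip: Bystander: steel-grey bulldog clip, 26 x 50 x 35 mm, beyond the frame. Origin: middle of its underside.
- marker: Bystander: white and blue marker pen, 135 mm long, 17 mm thick, in front of the frame. Origin: middle of its underside.

How it is judged:
By the outcome, as a careful person would: the job done as asked, in the order asked, and still so for the second after the job is handed in, with the robot touching nothing.
It also fails if it takes over 64 s, if anything falls off the work surface, if the arm or the gripper's body presses on something with over 40 N, if the wrist force passes 120 N, or if a joint passes its speed limit or range.

## Working session

There is one attempt and no reset: what is moved stays moved. The work goes in short steps, Python scripts to look and compute and a tool call to move; the robot and the scene stay as the last step left them, time stands still between calls to the robot, and variables do not carry over. Pictures are saved under pics/ and viewed, at most 10 in all, crops included, and the job is handed in when it is done.

Besides the shell and the picture viewer there is one more tool, called after "Call:" in YAML: its name, and indented under it one key for each argument. play_rows: Moves the arm, as the interface text tells. Its arguments: {"type":"object","properties":{"rows":{"type":"array"},"force":{"type":"number"}},"required":["rows"]}

```bash
mkdir -p pics; python3 - <<'E'
from rig import r
import cv2,numpy as np
for n in ["top","scene"]:
    f=r.grab_frame(n); cv2.imwrite(f"pics/{n}0.png",f["pixels"][:,:,::-1]); print(n,f["fx"],f["fy"],f["cx"],f["cy"],np.round(f["pose"],3).tolist())
print(r.sense())
E
```

```text
top 468.93152688361084 468.93152688361084 316.4742405804907 196.62547690609154 [[-0.027, -0.992, 0.126, 438.292], [-0.999, 0.024, -0.024, 108.508], [0.021, -0.127, -0.992, 1023.927], [0.0, 0.0, 0.0, 1.0]]
scene 414.3943628585666 414.3943628585666 323.9564177391428 198.9513834565898 [[0.509, -0.655, 0.558, 23.292], [-0.861, -0.386, 0.333, -228.775], [-0.003, -0.65, -0.76, 763.225], [0.0, 0.0, 0.0, 1.0]]
{'clock': 0.1, 'qpos': array([ 1.21262916e+00,  3.53590780e-01,  1.63405998e+00,  5.43896778e-06,
        1.15521800e+00, -2.42292864e-03]), 'qvel': array([-4.79886894e-05, -1.81362838e-03, -2.28513417e-03,  9.88832053e-04,
       -9.15337101e-04,  1.53635017e-03]), 'joint_efforts': array([-9.67639317e-04, -6.06356406e+01, -3.42819321e+01,  6.06723597e-05,
        3.94670205e-03,  8.59360583e-09]), 'eef_pos': array([217.53958287, 585.45589527, 230.62924491]), 'tcp_rot': array([-3.14031657e+00, -8.06509521e-06,  2.78584621e+00]), 'contact_force': array([-0.66159713,  0.45173198,  0.09309028]), 'wrist_torque': array([-0.07278353,  0.04331785,  0.0082814 ]), 'grasp_force': 0.0, 'opening': 0.9988862458351093}
```

View pics/top0.png

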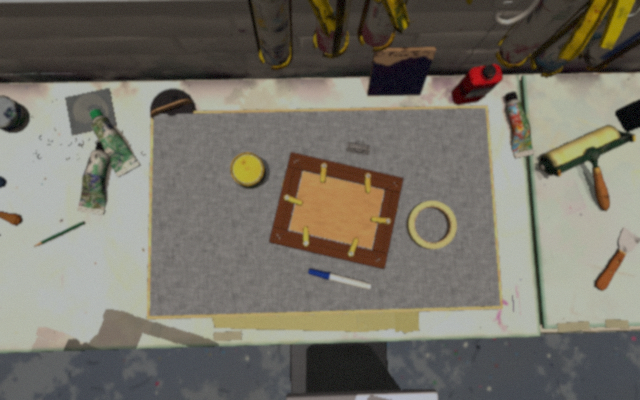

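The top view shows the frame with corners near (291,153), (403,178), (384,268) and (270,242). The tin is at (248,170), the tape at (432,225), the marker at (340,279) and the bulldog clip at (358,147). Next I'll fit the frame pose and rectify the image.

```bash
cat > h.py <<'E'
from rig import r
import cv2,numpy as np
from scipy.optimize import least_squares
def world(f,uv,z):
    P=np.array(f["pose"]);uv=np.atleast_2d(uv)
    d=np.c_[(uv[:,0]-f["cx"])/f["fx"],(uv[:,1]-f["cy"])/f["fy"],np.ones(len(uv))]@P[:3,:3].T
    return P[:3,3]+d*((z-P[2,3])/d[:,2])[:,None]
def proj(f,X):
    P=np.array(f["pose"]);c=(np.atleast_2d(X)-P[:3,3])@P[:3,:3]
    return np.c_[f["fx"]*c[:,0]/c[:,2]+f["cx"],f["fy"]*c[:,1]/c[:,2]+f["cy"]]
def rot(a):return np.array([[np.cos(a),-np.sin(a)],[np.sin(a),np.cos(a)]])
def fitframe(f,dbg=None):
    h=cv2.cvtColor(f["pixels"],cv2.COLOR_RGB2HSV)
    m=((h[...,1]>110)&(h[...,2]>35)&((h[...,0]<22)|(h[...,0]>172))).astype(np.uint8)
    c0=proj(f,[[540,0,34]])[0] if dbg is None else dbg
    m=cv2.morphologyEx(m,cv2.MORPH_OPEN,np.ones((3,3)))
    n,l,s,c=cv2.connectedComponentsWithStats(m)
    i=1+np.argmin([np.hypot(*(c[k]-c0)) if s[k,4]>1500 else 1e9 for k in range(1,n)])
    cs,_=cv2.findContours((l==i).astype(np.uint8),cv2.RETR_EXTERNAL,cv2.CHAIN_APPROX_NONE)
    ct=max(cs,key=len)[:,0].astype(float); 
    w=world(f,ct,34)[:,:2]
    def res(p):
        q=(w-p[:2])@rot(p[2]); return np.maximum(abs(q[:,0])-p[3],abs(q[:,1])-p[4])
    b=None
    for a in (-.5,-.2,0.,.2,.5):
        s=least_squares(res,[*w.mean(0),a,100,125],loss="soft_l1")
        if b is None or s.cost<b.cost:b=s
    return b.x,b.cost/len(w)
def rectify(f,p,z,s=2.5,hx=115,hy=140):
    # rows down = -x_frame, cols right = -y_frame
    v,u=np.mgrid[0:int(2*hx*s),0:int(2*hy*s)]
    X=np.c_[(hx-v/s).ravel(),(hy-u/s).ravel()]@rot(p[2]).T+p[:2]
    q=proj(f,np.c_[X,np.full(len(X),z)]).astype(np.float32).reshape(*u.shape,2)
    return cv2.remap(f["pixels"],q[...,0],q[...,1],cv2.INTER_CUBIC)[:,:,::-1]
E
python3 - <<'E'
from h import *
f=r.grab_frame("top")
p,c=fitframe(f,np.array([337,210]));print(np.round(p,3),c)
print(np.round(world(f,[[248,170]],75),0),np.round(world(f,[[432,225],[432,249]],37),0),np.round(world(f,[[310,272],[371,287]],28),0),np.round(world(f,[[358,147]],40),0))
cv2.imwrite("pics/rect.png",rectify(f,p,42))
np.save("p.npy",p)
E
```

```text
[ 5.35823e+02  4.28890e+01 -2.56000e-01  9.67500e+01  1.22197e+02] 2.617167404637528
[[618. 224.  75.]] [[ 498. -158.   37.]
 [ 447. -155.   37.]] [[406. 102.  28.]
 [372. -25.  28.]] [[669.  -7.  40.]]
```

View pics/rect.png

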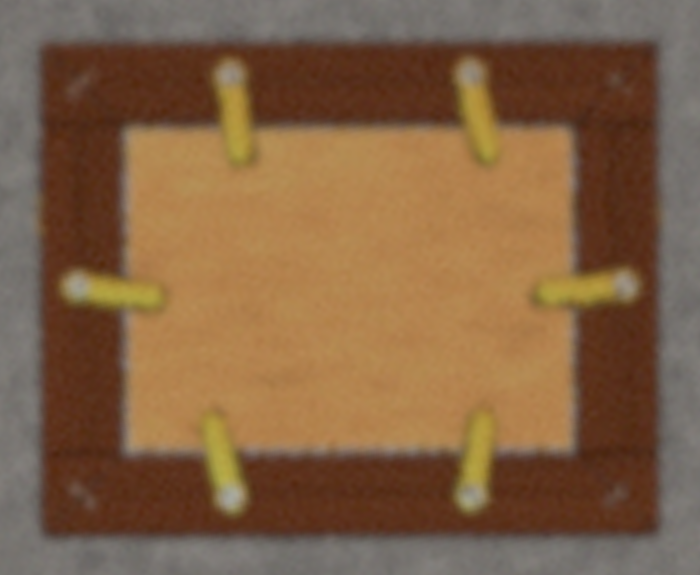

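View pics/scene0.png

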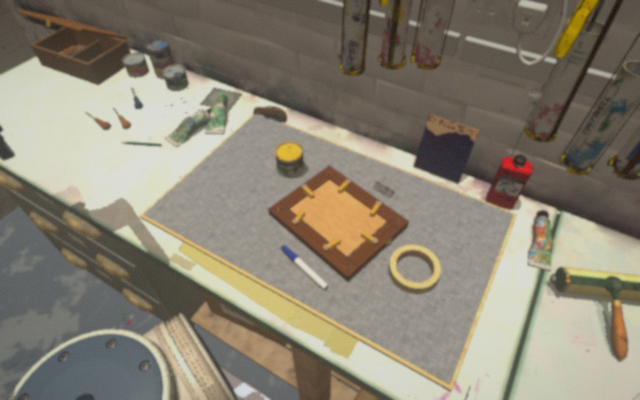

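The clips stand across the edge, up to about 0.3 rad off square, with bosses at (230,73), (470,73), (78,286), (625,286), (230,496) and (470,496). That matches the given pivots, so the fit is good. The scene view shows the same layout, with the way clear above the frame. I'll shut the fingers and do one anticlockwise round at z≈39, between the wood top at 34 and the clip tops at 45.

```bash
cat >> h.py <<'E'
def at(p):
    s=r.sense();q=rot(-p[2])@(s["eef_pos"][:2]-p[:2])
    print(round(s["clock"],2),"frame xy",np.round(q,1),"z",round(s["eef_pos"][2],1),"rot",np.round(s["tcp_rot"],3),"F",np.round(s["contact_force"],1));return q
E
python3 - <<'E'
from h import *
p=np.load("p.npy")
f=r.grab_frame("scene");print(fitframe(f,np.array([340,220])))
q=at(p);print((np.array([-25,0])-q)/40)
E
```

```text
(array([ 5.30868890e+02,  3.94316947e+01, -2.54900331e-01,  9.73008593e+01,
        1.22255298e+02]), np.float64(0.6085783171896499))
0.2 frame xy [-445.4  444.4] z 230.8 rot [-3.141 -0.     2.786] F [-0.3 -0.3 -0.3]
[ 10.50924126 -11.10875757]
```

Call:
play_rows:
  rows:
    - {"dp":[0,0,0],"turn":[0,0,-0.95],"fingers":1}
    - {"dp":[-0.6,-0.63,0],"turn":[0,0,0],"fingers":1}
    - {"dp":[-0.6,-0.63,0],"turn":[0,0,0],"fingers":1}
    - {"dp":[-0.6,-0.63,0],"turn":[0,0,0],"fingers":1}
    - {"dp":[-0.6,-0.63,0],"turn":[0,0,0],"fingers":1}

```text
clock: 0.62
eef_pos: [285.3, 462.6, 231.0]
tcp_rot: [-3.141, -0.0, 2.886]
contact_force: [0.2, 0.0, 0.2]
opening: 0.302
grasp_force: 0.0
```

Call:
play_rows:
  rows:
    - {"dp":[-0.6,-0.63,0],"turn":[0,0,0],"fingers":1}
    - {"dp":[-0.6,-0.63,0],"turn":[0,0,0],"fingers":1}
    - {"dp":[-0.6,-0.63,0],"turn":[0,0,0],"fingers":1}
    - {"dp":[-0.6,-0.63,0],"turn":[0,0,0],"fingers":1}
    - {"dp":[-0.6,-0.63,0],"turn":[0,0,0],"fingers":1}

```text
clock: 1.03
eef_pos: [369.6, 310.1, 231.3]
tcp_rot: [3.142, 0.0, 2.886]
contact_force: [0.9, -0.1, -0.2]
opening: -0.0
grasp_force: 0.0
```

Call:
play_rows:
  rows:
    - {"dp":[-0.6,-0.63,0],"turn":[0,0,0],"fingers":1}
    - {"dp":[-0.6,-0.63,0],"turn":[0,0,0],"fingers":1}
    - {"dp":[-0.6,-0.63,0],"turn":[0,0,0],"fingers":1}
    - {"dp":[-0.6,-0.63,0],"turn":[0,0,0],"fingers":1}
    - {"dp":[-0.6,-0.63,0],"turn":[0,0,0],"fingers":1}

```text
clock: 1.45
eef_pos: [453.8, 157.8, 231.4]
tcp_rot: [3.141, 0.0, 2.885]
contact_force: [0.8, -0.1, -0.7]
opening: 0.002
grasp_force: 0.0
```

Call:
play_rows:
  rows:
    - {"dp":[-0.6,-0.63,0],"turn":[0,0,0],"fingers":1}
    - {"dp":[-0.6,-0.63,0],"turn":[0,0,0],"fingers":1}
    - {"dp":[-0.6,-0.63,0],"turn":[0,0,0],"fingers":1}
    - {"dp":[0,0,0],"turn":[0,0,0],"fingers":1}
    - {"dp":[0,0,0],"turn":[0,0,0],"fingers":1}

```text
clock: 1.87
eef_pos: [504.3, 66.5, 231.1]
tcp_rot: [-3.141, -0.0, 2.882]
contact_force: [0.1, 0.7, -0.1]
opening: -0.003
grasp_force: 0.0
```

```bash
python3 - <<'E'
from h import *
p=np.load("p.npy");at(p)
f=r.grab_frame("wrist");cv2.imwrite("pics/w1.png",f["pixels"][:,:,::-1])
cv2.imwrite("pics/w1r.png",rectify(f,p,46))
E
```

```text
1.87 frame xy [-36.5  14.9] z 231.1 rot [-3.141 -0.     2.882] F [ 0.1  0.7 -0.1]
```

View pics/w1.png

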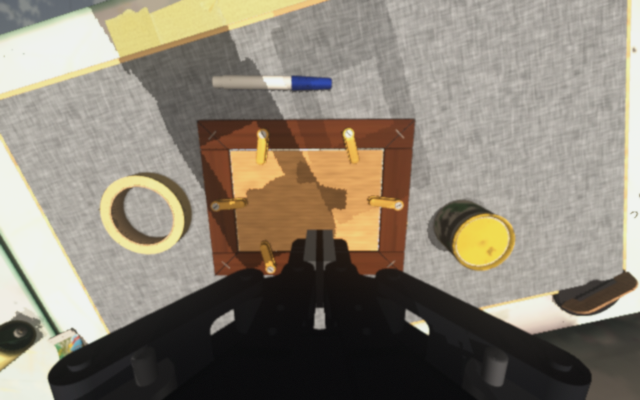

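View pics/w1r.png

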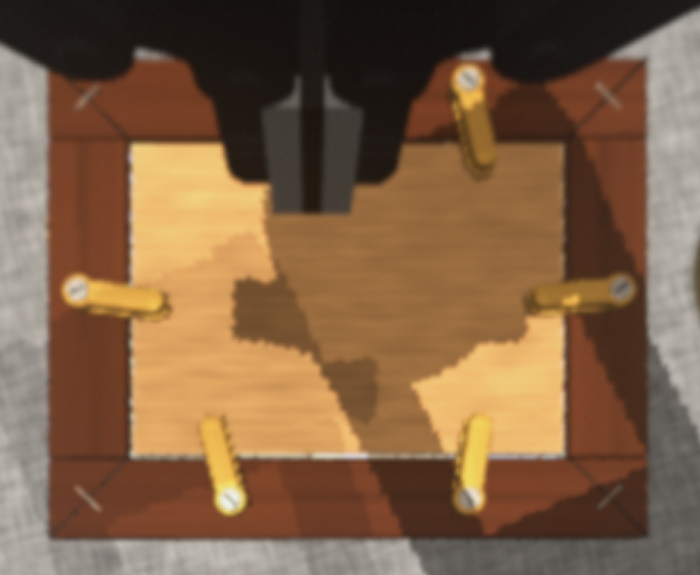

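The rectified wrist view has the bosses at (230,498), (470,498), (468,78), (78,290) and (622,288). They are centred on (350,288) with spans of 168 and 218 mm, so the pose is good to under 1 mm.

```bash
python3 - <<'E'
from h import *
p=np.load("p.npy")
f=r.grab_frame("wrist")
w=world(f,[[305,231],[333,231],[319,231]],231)[:,:2]
print(np.round((w-p[:2])@rot(p[2]),1),at(p))
E
```

```text
1.97 frame xy [-37.8  16.3] z 231.1 rot [ 3.142e+00 -1.000e-03  2.885e+00] F [ 0.2 -0.5 -0.7]
[[-46.2   9. ]
 [-46.1  23.8]
 [-46.1  16.4]] [-37.82848913  16.26856814]
```

Call:
play_rows:
  rows:
    - {"dp":[-0.3,-0.12,0.5],"turn":[0,0,0],"fingers":1}
    - {"dp":[-0.3,-0.12,0.6],"turn":[0,0,0],"fingers":1}
    - {"dp":[-0.3,-0.12,0.6],"turn":[0,0,0],"fingers":1}
    - {"dp":[0,0,0.6],"turn":[0,0,0],"fingers":1}
    - {"dp":[0,0,0.6],"turn":[0,0,0],"fingers":1}

```text
clock: 2.38
eef_pos: [534.9, 46.0, 114.4]
tcp_rot: [3.141, 0.0, 2.887]
contact_force: [-0.8, -0.3, -0.6]
opening: -0.004
grasp_force: 0.0
```

Call:
play_rows:
  rows:
    - {"dp":[0,0,0.6],"turn":[0,0,0],"fingers":1}
    - {"dp":[0,0,0.5],"turn":[0,0,0],"fingers":1}
    - {"dp":[0,0,0.3],"turn":[0,0,0],"fingers":1}
    - {"dp":[0,0,0],"turn":[0,0,0],"fingers":1}
    - {"dp":[0,0,0],"turn":[0,0,0],"fingers":1}

```text
clock: 2.8
eef_pos: [534.6, 45.7, 59.3]
tcp_rot: [-3.141, -0.001, 2.886]
contact_force: [-0.4, 0.5, 0.7]
opening: -0.003
grasp_force: 0.0
```

```bash
python3 - <<'E'
from h import *
at(np.load("p.npy"))
E
```

```text
2.8 frame xy [-1.9  2.4] z 59.3 rot [-3.141e+00 -1.000e-03  2.886e+00] F [-0.4  0.5  0.7]
```

Call:
play_rows:
  rows:
    - {"dp":[0,-0.06,0.25],"turn":[0,0,0],"fingers":1}
    - {"dp":[0,0,0.25],"turn":[0,0,0],"fingers":1}
    - {"dp":[-0.4,0,0],"turn":[0,0,0],"fingers":1}
    - {"dp":[-0.4,0,0],"turn":[0,0,0],"fingers":1}
    - {"dp":[-0.4,0,0],"turn":[0,0,0],"fingers":1}

```text
clock: 3.22
eef_pos: [581.4, 30.3, 39.2]
tcp_rot: [3.141, 0.0, 2.885]
contact_force: [-0.1, 0.6, -0.1]
opening: -0.002
grasp_force: 0.0
```

Call:
play_rows:
  rows:
    - {"dp":[-0.4,0,0],"turn":[0,0,0],"fingers":1}
    - {"dp":[0,0,0],"turn":[0,0,0],"fingers":1}
    - {"dp":[0,0,0],"turn":[0,0,0],"fingers":1}

```text
clock: 3.47
eef_pos: [596.5, 26.2, 39.1]
tcp_rot: [3.141, 0.0, 2.885]
contact_force: [-0.2, 0.5, -0.3]
opening: -0.002
grasp_force: 0.0
```

```bash
python3 - <<'E'
from h import *
at(np.load("p.npy"))
E
```

```text
3.47 frame xy [63.  -0.8] z 39.1 rot [3.141 0.    2.885] F [-0.2  0.5 -0.3]
```

Call:
play_rows:
  rows:
    - {"dp":[0.02,0.25,0],"turn":[0,0,0],"fingers":1}
    - {"dp":[0,0.25,0],"turn":[0,0,0],"fingers":1}
    - {"dp":[0,0.25,0],"turn":[0,0,0],"fingers":1}
    - {"dp":[0,0.25,0],"turn":[0,0,0],"fingers":1}
    - {"dp":[0,0.25,0],"turn":[0,0,0],"fingers":1}

```text
clock: 3.88
eef_pos: [607.4, 76.1, 39.1]
tcp_rot: [-3.141, -0.001, 2.886]
contact_force: [-2.5, -2.2, -1.0]
opening: -0.003
grasp_force: 1.2
```

Call:
play_rows:
  rows:
    - {"dp":[0,0.25,0],"turn":[0,0,0],"fingers":1}
    - {"dp":[0,0.25,0],"turn":[0,0,0],"fingers":1}
    - {"dp":[0,0.25,0],"turn":[0,0,0],"fingers":1}
    - {"dp":[0,0.25,0],"turn":[0,0,0],"fingers":1}
    - {"dp":[0,0,0],"turn":[0,0,0],"fingers":1}

```text
clock: 4.3
eef_pos: [619.4, 115.9, 39.5]
tcp_rot: [3.14, 0.001, 2.886]
contact_force: [0.0, -0.3, 1.9]
opening: 0.001
grasp_force: 0.0
```

```bash
python3 - <<'E'
from h import *
p=np.load("p.npy");at(p)
f=r.grab_frame("wrist");cv2.imwrite("pics/w2r.png",rectify(f,p,46))
E
```

```text
4.3 frame xy [62.4 91.8] z 39.5 rot [3.140e+00 1.000e-03 2.886e+00] F [ 0.  -0.3  1.9]
```

View pics/w2r.png

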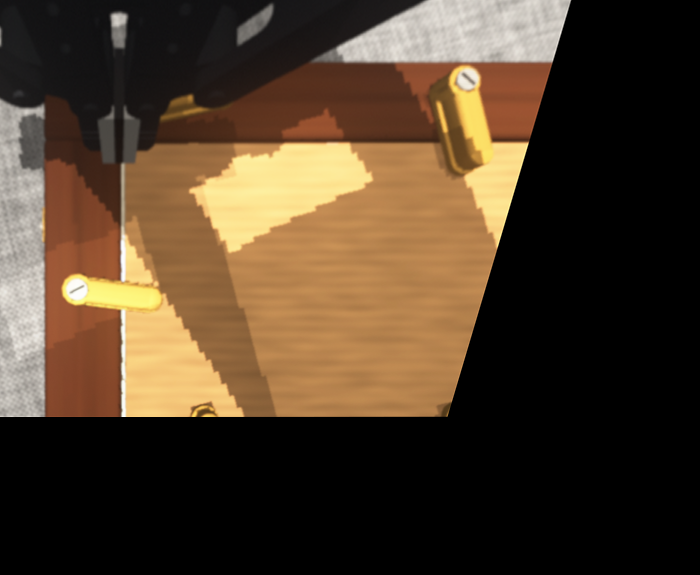

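The far-left clip now lies along its rail: its tongue shows at about (180,107) on the wood, clear of the board. The frame is essentially unmoved, with the left boss at (76,290). I'll continue down the left rail.

Call:
play_rows:
  rows:
    - {"dp":[0.25,-0.05,0],"turn":[0,0,0],"fingers":1}
    - {"dp":[0.25,0,0],"turn":[0,0,0],"fingers":1}
    - {"dp":[0.25,0,0],"turn":[0,0,0],"fingers":1}
    - {"dp":[0.25,0,0],"turn":[0,0,0],"fingers":1}
    - {"dp":[0.25,0,0],"turn":[0,0,0],"fingers":1}

```text
clock: 4.77
eef_pos: [568.1, 124.3, 39.4]
tcp_rot: [-3.141, 0.0, 2.885]
contact_force: [2.3, -3.7, -1.2]
opening: 0.0
grasp_force: 1.8
```

Call:
play_rows:
  rows:
    - {"dp":[0.25,0,0],"turn":[0,0,0],"fingers":1}
    - {"dp":[0.25,0,0],"turn":[0,0,0],"fingers":1}
    - {"dp":[0.25,0,0],"turn":[0,0,0],"fingers":1}
    - {"dp":[0.25,0,0],"turn":[0,0,0],"fingers":1}
    - {"dp":[0.25,0,0],"turn":[0,0,0],"fingers":1}

```text
clock: 5.18
eef_pos: [519.7, 137.4, 39.2]
tcp_rot: [-3.141, -0.001, 2.885]
contact_force: [0.4, -0.5, -0.1]
opening: -0.002
grasp_force: 0.0
```

Call:
play_rows:
  rows:
    - {"dp":[0.25,0,0],"turn":[0,0,0],"fingers":1}
    - {"dp":[0.25,0,0],"turn":[0,0,0],"fingers":1}
    - {"dp":[0.1,0,0],"turn":[0,0,0],"fingers":1}
    - {"dp":[0,0,0],"turn":[0,0,0],"fingers":1}
    - {"dp":[0,0,0],"turn":[0,0,0],"fingers":1}

```text
clock: 5.6
eef_pos: [498.0, 143.4, 39.4]
tcp_rot: [3.141, 0.0, 2.886]
contact_force: [0.1, 0.5, 0.9]
opening: 0.002
grasp_force: 0.0
```

```bash
python3 - <<'E'
from h import *
p=np.load("p.npy");at(p)
E
```

```text
5.6 frame xy [-62.1  87.6] z 39.4 rot [3.141 0.    2.886] F [0.1 0.5 0.9]
```

Call:
play_rows:
  rows:
    - {"dp":[0,-0.25,0],"turn":[0,0,0],"fingers":1}
    - {"dp":[0,-0.25,0],"turn":[0,0,0],"fingers":1}
    - {"dp":[0,-0.25,0],"turn":[0,0,0],"fingers":1}
    - {"dp":[0,-0.25,0],"turn":[0,0,0],"fingers":1}
    - {"dp":[0,-0.25,0],"turn":[0,0,0],"fingers":1}

```text
clock: 6.02
eef_pos: [485.3, 93.6, 39.4]
tcp_rot: [3.141, 0.001, 2.885]
contact_force: [2.6, 0.8, 0.6]
opening: -0.001
grasp_force: 0.7
```

Call:
play_rows:
  rows:
    - {"dp":[0,-0.25,0],"turn":[0,0,0],"fingers":1}
    - {"dp":[0,-0.25,0],"turn":[0,0,0],"fingers":1}
    - {"dp":[0,-0.25,0],"turn":[0,0,0],"fingers":1}
    - {"dp":[0,-0.25,0],"turn":[0,0,0],"fingers":1}
    - {"dp":[0,-0.25,0],"turn":[0,0,0],"fingers":1}

```text
clock: 6.43
eef_pos: [471.8, 45.3, 39.2]
tcp_rot: [-3.141, -0.001, 2.885]
contact_force: [0.7, -0.0, 1.2]
opening: -0.001
grasp_force: 0.0
```

Call:
play_rows:
  rows:
    - {"dp":[0,-0.25,0],"turn":[0,0,0],"fingers":1}
    - {"dp":[0,-0.25,0],"turn":[0,0,0],"fingers":1}
    - {"dp":[0,-0.25,0],"turn":[0,0,0],"fingers":1}
    - {"dp":[0,-0.25,0],"turn":[0,0,0],"fingers":1}
    - {"dp":[0,-0.25,0],"turn":[0,0,0],"fingers":1}

```text
clock: 6.85
eef_pos: [460.0, -2.8, 39.4]
tcp_rot: [3.141, 0.001, 2.885]
contact_force: [1.5, 1.2, -0.2]
opening: -0.0
grasp_force: 0.5
```

Call:
play_rows:
  rows:
    - {"dp":[0,-0.25,0],"turn":[0,0,0],"fingers":1}
    - {"dp":[0,-0.25,0],"turn":[0,0,0],"fingers":1}
    - {"dp":[0,-0.15,0],"turn":[0,0,0],"fingers":1}
    - {"dp":[0,0,0],"turn":[0,0,0],"fingers":1}
    - {"dp":[0,0,0],"turn":[0,0,0],"fingers":1}

```text
clock: 7.27
eef_pos: [453.0, -27.4, 39.2]
tcp_rot: [-3.142, -0.0, 2.884]
contact_force: [0.1, -0.4, 0.2]
opening: 0.0
grasp_force: 0.0
```

```bash
python3 - <<'E'
from h import *
p=np.load("p.npy");at(p)
f=r.grab_frame("wrist");cv2.imwrite("pics/w3.png",f["pixels"][:,:,::-1])
E
```

```text
7.27 frame xy [-62.4 -89. ] z 39.2 rot [-3.142 -0.     2.884] F [ 0.1 -0.4  0.2]
```

View pics/w3.png

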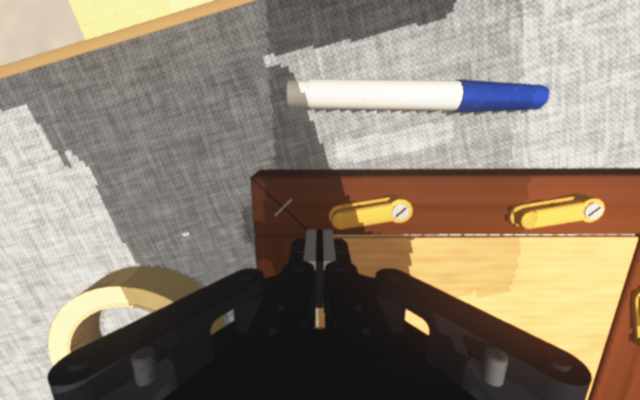

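Both near clips, at (371,213) and (558,212), lie along their rail, and the marker and tape are undisturbed. Next comes the right rail.

Call:
play_rows:
  rows:
    - {"dp":[-0.25,0,0],"turn":[0,0,0],"fingers":1}
    - {"dp":[-0.25,0,0],"turn":[0,0,0],"fingers":1}
    - {"dp":[-0.25,0,0],"turn":[0,0,0],"fingers":1}
    - {"dp":[-0.25,0,0],"turn":[0,0,0],"fingers":1}
    - {"dp":[-0.25,0,0],"turn":[0,0,0],"fingers":1}

```text
clock: 7.73
eef_pos: [502.8, -39.7, 39.2]
tcp_rot: [3.141, -0.0, 2.885]
contact_force: [-2.4, 4.0, 0.7]
opening: -0.005
grasp_force: 2.0
```

Call:
play_rows:
  rows:
    - {"dp":[-0.25,0,0],"turn":[0,0,0],"fingers":1}
    - {"dp":[-0.25,0,0],"turn":[0,0,0],"fingers":1}
    - {"dp":[-0.25,0,0],"turn":[0,0,0],"fingers":1}
    - {"dp":[-0.25,0,0],"turn":[0,0,0],"fingers":1}
    - {"dp":[-0.25,0,0],"turn":[0,0,0],"fingers":1}

```text
clock: 8.15
eef_pos: [551.3, -52.8, 39.3]
tcp_rot: [3.142, 0.001, 2.885]
contact_force: [0.3, 0.7, 0.2]
opening: 0.003
grasp_force: 0.2
```

Call:
play_rows:
  rows:
    - {"dp":[-0.25,0,0],"turn":[0,0,0],"fingers":1}
    - {"dp":[-0.25,0,0],"turn":[0,0,0],"fingers":1}
    - {"dp":[-0.1,0,0],"turn":[0,0,0],"fingers":1}
    - {"dp":[0,0,0],"turn":[0,0,0],"fingers":1}
    - {"dp":[0,0,0],"turn":[0,0,0],"fingers":1}

```text
clock: 8.57
eef_pos: [573.0, -58.6, 39.1]
tcp_rot: [-3.141, -0.0, 2.885]
contact_force: [0.2, 0.1, 0.2]
opening: -0.001
grasp_force: 0.0
```

```bash
python3 - <<'E'
from h import *
p=np.load("p.npy");at(p)
E
```

```text
8.57 frame xy [ 61.7 -88.7] z 39.1 rot [-3.141 -0.     2.885] F [0.2 0.1 0.2]
```

Last side: along the far rail to the middle, then in towards the board's centre and up.

Call:
play_rows:
  rows:
    - {"dp":[-0.02,0.25,0],"turn":[0,0,0],"fingers":1}
    - {"dp":[0,0.25,0],"turn":[0,0,0],"fingers":1}
    - {"dp":[0,0.25,0],"turn":[0,0,0],"fingers":1}
    - {"dp":[0,0.25,0],"turn":[0,0,0],"fingers":1}
    - {"dp":[0,0.25,0],"turn":[0,0,0],"fingers":1}

```text
clock: 8.98
eef_pos: [586.4, -9.1, 39.2]
tcp_rot: [-3.141, -0.001, 2.886]
contact_force: [-1.3, -0.4, 0.0]
opening: 0.001
grasp_force: 0.7
```

Call:
play_rows:
  rows:
    - {"dp":[0,0.25,0],"turn":[0,0,0],"fingers":1}
    - {"dp":[0,0.25,0],"turn":[0,0,0],"fingers":1}
    - {"dp":[0,0.25,0],"turn":[0,0,0],"fingers":1}
    - {"dp":[0,0.25,0],"turn":[0,0,0],"fingers":1}
    - {"dp":[0,0.25,0],"turn":[0,0,0],"fingers":1}

```text
clock: 9.4
eef_pos: [599.9, 39.2, 39.4]
tcp_rot: [3.141, 0.001, 2.885]
contact_force: [0.6, 0.7, -0.6]
opening: -0.001
grasp_force: 0.0
```

Call:
play_rows:
  rows:
    - {"dp":[0.3,0,0],"turn":[0,0,0],"fingers":1}
    - {"dp":[0.3,0,-0.3],"turn":[0,0,0],"fingers":1}
    - {"dp":[0.3,0,-0.6],"turn":[0,0,0],"fingers":1}
    - {"dp":[0.3,0,-0.8],"turn":[0,0,0],"fingers":1}
    - {"dp":[0.3,0,-0.8],"turn":[0,0,0],"fingers":1}

```text
clock: 9.82
eef_pos: [540.2, 53.9, 139.7]
tcp_rot: [-3.141, -0.002, 2.885]
contact_force: [0.5, 0.5, -0.3]
opening: -0.001
grasp_force: 0.0
```

Call:
play_rows:
  rows:
    - {"dp":[0.6,0,-0.7],"turn":[0,0,0],"fingers":1}
    - {"dp":[0.6,0,-0.7],"turn":[0,0,0],"fingers":1}
    - {"dp":[0.6,0,-0.7],"turn":[0,0,0],"fingers":1}
    - {"dp":[0.6,0,-0.3],"turn":[0,0,0],"fingers":1}
    - {"dp":[0.6,0,0],"turn":[0,0,0],"fingers":1}

```text
clock: 10.23
eef_pos: [426.1, 84.6, 238.6]
tcp_rot: [3.139, 0.005, 2.885]
contact_force: [0.7, -0.6, -0.8]
opening: -0.003
grasp_force: 0.0
```

Call:
play_rows:
  rows:
    - {"dp":[0,0.9,0],"turn":[0,0,0],"fingers":1}
    - {"dp":[0,0.9,0],"turn":[0,0,0],"fingers":1}
    - {"dp":[0,0.9,0],"turn":[0,0,0],"fingers":1}
    - {"dp":[0,0.9,0],"turn":[0,0,0],"fingers":1}
    - {"dp":[0,0.9,0],"turn":[0,0,0],"fingers":1}

```text
clock: 10.65
eef_pos: [471.0, 260.1, 235.7]
tcp_rot: [3.141, 0.001, 2.885]
contact_force: [1.7, 0.3, 0.4]
opening: 0.001
grasp_force: 0.0
```

Call:
play_rows:
  rows:
    - {"dp":[0,0.9,0],"turn":[0,0,0],"fingers":1}
    - {"dp":[0,0.9,0],"turn":[0,0,0],"fingers":1}
    - {"dp":[0,0.9,0],"turn":[0,0,0],"fingers":1}
    - {"dp":[0,0.5,0],"turn":[0,0,0],"fingers":1}
    - {"dp":[0,0,0],"turn":[0,0,0],"fingers":1}

```text
clock: 11.07
eef_pos: [503.8, 386.1, 235.0]
tcp_rot: [3.14, 0.0, 2.888]
contact_force: [-0.9, -1.1, -0.2]
opening: -0.0
grasp_force: 0.0
```

```bash
python3 - <<'E'
from h import *
p=np.load("p.npy");at(p)
f=r.grab_frame("top");print(fitframe(f,np.array([337,210])),p)
cv2.imwrite("pics/end.png",np.vstack([rectify(f,p,42,2),cv2.resize(f["pixels"][90:310,140:510,::-1],(560,333))[:140*2-160]])[:600])
cv2.imwrite("pics/endtop.png",f["pixels"][:,:,::-1])
E
```

```text
11.07 frame xy [-118.   323.9] z 235.0 rot [3.14  0.    2.888] F [-0.9 -1.1 -0.2]
(array([ 5.36101467e+02,  4.28601223e+01, -2.53632109e-01,  9.70745333e+01,
        1.22097708e+02]), np.float64(0.17767910400232775)) [ 5.35822913e+02  4.28893758e+01 -2.56174514e-01  9.67499962e+01
  1.22196698e+02]
```

View pics/end.png

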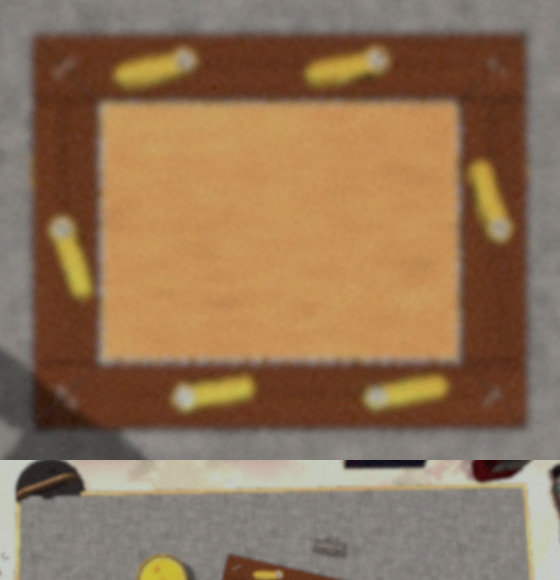

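View pics/endtop.png

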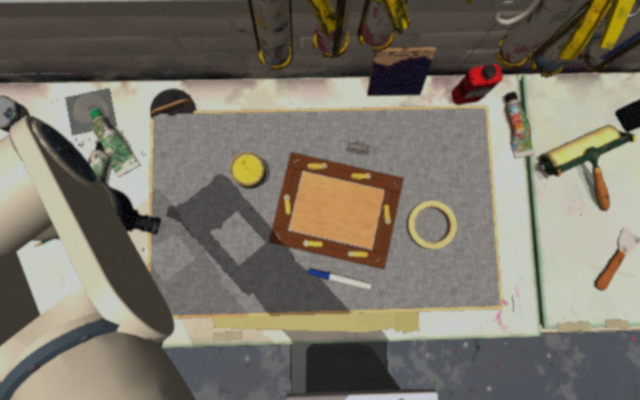

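All six clips lie on the wood, about 10–18° off their rail lines and clear of the board. The frame fit moved by under 0.5 mm, and the tin (248,170), tape (432,225), marker (340,279) and bulldog clip (358,147) are unmoved. The arm is clear.

```bash
python3 -c "
from rig import r
print(r.sign_off())"
```

```text
the job is handed in; nothing more can be done
None
```

All six turn clips now lie along their rails, clear of the backing board, after one light round of the shut fingertips; the frame (within 0.5 mm) and the things round it stayed where they were, and the job is handed in.

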